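Clear the tipping tray and check it with the surface probe

TASK

Lift the handle of the steel tipping tray so that all three cookies slide off into the white tub, and lower the tray back flat onto its stand. Then take the white surface-temperature probe out of its holder and hold it upright with its tip inside the ring marked on the tray, pressed lightly so that the sprung tip is pushed in about half way. Finish while still holding it there in the gripper, and do not shift the jar or the spatula.

Things in the scene. Friction and masses are not known exactly. Their poses are not given: they have to be found in the camera images.
- tipper: fixed steel stand of the tipping tray, base 200 x 220 x 12 mm. Origin on the table; x along the hinge, y level from pouring lip to handle, z up. Dark tray hinged at y -85, z 125 mm; at rest level, 170 mm wide (x), from y -115 (open lip over the tub) to y +100 mm, floor 4 mm thick, its top at z 129 mm; rims on the other three sides reach z 143 mm
- tray (a joint): angle of the tray about its hinge: 0 = level, resting on its stand; grows as the handle goes up and the lip dips, stop at 1.0 rad. No spring: the tray (0.5 kg) sinks back to 0 of its own weight, damped at 0.3 N m s/rad. The handle needs about 2 to 4 N of lift. Cookies on steel slide from about 0.5 to 0.65 rad; 0.85 rad clears them quickly
- tray_hinge (a point): point on the hinge axis in the middle of the tray's width, on the underside of the tray's floor, 125 mm above the table. Axes turn with the tray: x along the hinge axis, y along the floor to the handle, z normal to the floor (up at rest)
- tray_handle (a point): middle of the handle: round steel bar, 12 mm thick, 120 mm long, parallel to the hinge (x), at y 240, z 12 mm from tray_hinge, 137 mm above the table at rest. Clear gap of 49 mm between bar and tray rim, open below; struts at x -60 and +60 mm. Take it from above, fingers closing across the bar; it can turn between the fingers as the tray tips. Axes as tray_hinge
- spot (a point): centre of the ring marked on the tray's floor (bright thin ring of 30 mm diameter with a dot in the centre), on the floor's upper face; a cookie covers it at the start. At x = +35 mm, y = +115 mm, z = +4 mm from tray_hinge, 129 mm above the table when the tray is level. Axes as tray_hinge
- tub: open white plastic tub, 200 mm (x) x 170 mm (y) x 85 mm high, walls 5 mm, 0.6 kg, standing on the table under the tray's lip. Origin: centre of its underside, z up
- cookie0: a round domed chocolate-chip cookie, hard and rigid, 46 mm across, 20 mm thick, about 30 g, lying loose on the tipping tray at the start (its neighbours are the same). Origin: centre of its flat underside, z up through the dome
- cookie1: a round domed chocolate-chip cookie, hard and rigid, 46 mm across, 20 mm thick, about 30 g, lying loose on the tipping tray at the start (its neighbours are the same). Origin: centre of its flat underside, z up through the dome
- cookie2: a round domed chocolate-chip cookie, hard and rigid, 46 mm across, 20 mm thick, about 30 g, lying loose on the tipping tray at the start (its neighbours are the same). Origin: centre of its flat underside, z up through the dome
- holder: fixed grey holder: a base plate 90 x 100 x 10 mm with an upright socket 39 mm (x) x 51 mm (y), 122 mm high. The socket's mouth is 27 x 39 mm; a ledge in it at 100 mm above the table carries the probe's handle. Origin: on the table at its middle, z up, x across the narrow way of the socket
- probe: white probe standing in the holder, 0.13 kg: handle 24 (x) x 36 (y) x 100 mm tall, flat sides, grey band and display at the top; below it a 10 mm steel stem, 60 mm long, with the sprung tip. Origin: centre of the handle's underside, 100 mm above the table at the start; z up the handle. Its lowest 22 mm sit in the socket. Grip across x, 55 to 65 mm above the origin; lift 110 mm to clear the holder
- tip (a joint): how far the probe's sprung tip is pushed in: 0 = fully out, 0.014 m = fully in (hard stop). Force about 0.7 N when it starts to move, 3.2 N half way (7 mm), 5.6 N fully in
- tip_face (a point): centre of the flat brass end face (16 mm across) of the probe's sprung tip, the part that touches; on the probe's z axis, 85 mm below the probe's origin when fully out. z points up into the probe
- jar: closed amber jar, 68 mm across, 110 mm high. Origin: centre of its underside. A bystander: leave it alone
- spatula: spatula with a wooden handle lying flat on the table, 280 mm long, 65 mm wide. Origin at its middle, on the table; x along its length towards the blade. A bystander: leave it alone

How it is judged (in metres and radians):
On the way, in this order (a step that is already met when the one before it is completed fails the run):
1. the tray is tipped by more than 0.5 rad, the probe still in its holder (value of joint tray above 0.5 rad and distance of probe from where it was at the start of the episode below 0.03 m), for 0.1 s.
2. all three cookies are in the tub and the tray is level again, the probe still in its holder (x of cookie0 in the frame of tub between -0.097 and 0.097 m and y of cookie0 in the frame of tub between -0.082 and 0.082 m and z of cookie0 in the frame of tub between -0.005 and 0.075 m and x of cookie1 in the frame of tub between -0.097 and 0.097 m and y of cookie1 in the frame of tub between -0.082 and 0.082 m and z of cookie1 in the frame of tub between -0.005 and 0.075 m and x of cookie2 in the frame of tub between -0.097 and 0.097 m and y of cookie2 in the frame of tub between -0.082 and 0.082 m and z of cookie2 in the frame of tub between -0.005 and 0.075 m and value of joint tray below 0.05 rad and distance of probe from where it was at the start of the episode below 0.03 m), for 0.2 s.
At the end, for the whole second after the job is handed in: For the last second: cookies in the standing tub, tray level (0.05 rad), probe held still in the gripper, upright within 0.14 rad, tip face on the tray, its centre within 10 mm of the ring's centre, sprung tip pushed in 2.5 to 12 mm (0.4 to 9 N) (x of cookie0 in the frame of tub between -0.097 and 0.097 m and y of cookie0 in the frame of tub between -0.082 and 0.082 m and z of cookie0 in the frame of tub between -0.005 and 0.075 m and x of cookie1 in the frame of tub between -0.097 and 0.097 m and y of cookie1 in the frame of tub between -0.082 and 0.082 m and z of cookie1 in the frame of tub between -0.005 and 0.075 m and x of cookie2 in the frame of tub between -0.097 and 0.097 m and y of cookie2 in the frame of tub between -0.082 and 0.082 m and z of cookie2 in the frame of tub between -0.005 and 0.075 m and value of joint tray below 0.05 rad and angle between tub's own z axis and vertical below 0.1 rad and angle between probe's own z axis and vertical below 0.14 rad and horizontal distance between tip_face and spot below 0.01 m and distance between tip_face and spot below 0.013 m and value of joint tip between 0.0025 and 0.012 m and contact force between probe and tipper between 0.4 and 9 N and contact force between probe and the fingers above 1 N and contact force between probe and holder below 0.05 N and linear speed of probe below 0.02 m/s); the arm keeps its last pose, push and grip.
It fails at once if the jar is shifted by more than 30 mm (distance of jar from where it was at the start of the episode above 0.03 m).
It fails at once if the spatula is shifted by more than 30 mm (distance of spatula from where it was at the start of the episode above 0.03 m).
It fails at once if the probe is pressed hard on the tray (over 20 N) (contact force between probe and tipper above 20 N).
It also fails if it takes over 61 s, if anything falls off the work surface, if the arm or the gripper's body presses on something with over 40 N, if the wrist force passes 120 N, or if a joint passes its speed limit or range.

ROBOT

A 7-joint arm with a two-finger parallel gripper is mounted at the origin on the work surface. World frame = base frame: x ahead of the robot, y to its left, z up, the work surface at z = 0. Lengths are in mm, angles in rad, forces in N, time in s.
With the tool pointing down it reaches from about 425 to 875 mm from the base axis. Payload 4.7 kg.
Tool frame: the origin (TCP) lies on the centre line of the jaws, within the pads' length; the fingertips stand ahead of it and the grasp point (between the pads) lies 5 mm behind it (r.tcp_to_tips is the z of the fingertips in the tool frame, in mm); z points along the fingers, y is the direction in which the jaws open and shut (so a half turn about z gives the same grasp; the last joint's range is limited). The gripper opens to 85 mm and grips with 20 to 120 N. Pads are 22 mm wide; open, the fingers measure 114 mm over their backs; the gripper's body (76 mm by 85 mm) begins 54 mm behind the grasp point. The pads swing forward as they close: fully open they stand 13 mm farther back than shut.
Start: joints at [-1.303, 0.321, -0.07, 1.45, 0.023, 1.371, -0.057], TCP at [163.23, 629.189, 245.349] pointing down, gripper open.
Joint ranges: [-2.86, 2.86], [-0.3, 2.09], [-1.38, 1.24], [0.06, 2.45], [-1.56, 4.7], [0.09, 2.05], [-2.69, 2.69]. Speed limits (rad/s): [2.57, 2.57, 3.14, 3.14, 3.14, 3.14, 3.14].

INTERFACE

Orientations are given as a 3x3 rotation matrix whose columns are the frame's x, y, z axes.
In Python, from cell import r, cams, order gives the robot as it stands.
- The arm moves only by the tool play_rows, never from a script. Its argument "targets" is a list that holds one entry, the list of rows, each a list of 7 numbers: the turn, a rotation vector about the world's x, y, z in rad, then the shift along the world's x, y, z in mm, then the gripper command: -1 is shut, 1 is fully open, values between are in proportion. A call has 1 to 10 rows; each row is the pose to reach, as a shift and turn from the pose measured when the call began; what a row does not reach only later rows make up. A row lasts 1/8 s, in which the tool goes at most 62.5 mm and 10.7 degrees, less where a joint would pass 70% of its speed; a pose out of reach is approached as far as the arm can. A call with a gripper value outside its range is refused whole. The fingers move at their own pace and stop on an object; the grip force is fixed at half the most. Time passes only in rows, so rows that repeat a pose let the fingers close. It gives the time, the measured TCP pose, the force and the opening at its end, in the units of the state.
- r.read_state(): the state, without advancing time (a new reading comes with each control period).
- cams.camera(name): name is "scene" or "side" or "wrist"; returns the picture (480x640x3 uint8, red, green, blue); there is no depth.
- cams.get_calibration(name): a dict with "K" (3x3 intrinsics, pixels), "xyz" and "rotation" of the camera in the world. Camera axes: x right, y up, looking along -z (the intrinsics and any distortion apply to the point x, -y, -z); pixel columns grow to the right and rows downward; lengths in mm; the calibration is good to about 2 mm. A picture is of the moment at which its call begins: read the wrist's pose just before it. get_calibration takes no time and is no camera call; for the wrist camera it gives the pose at the moment of the call.
- order.finish_job(): hands the job in, once; it reports no verdict.
The state is a dict: "clock": time; "qpos": joint angles; "joint_velocities": joint speeds; "tau": joint torques, N m; "eef_pos": TCP position; "ee_rot": TCP orientation; "force": force on the tool from outside, world axes, zero at the start; "wrist_torque": the same for the moment, N m; "finger_gap": finger opening in mm.
Only numpy, scipy, OpenCV 4.12 (cv2) and the standard library are available. Lean on these libraries where they do the work, as an engineer would, in place of code of your own. Each camera call takes 0.05 s, during which the arm holds its last target. There are 200 camera calls.

## Working session

There is one attempt and no reset: what is moved stays moved. The work goes in short steps, Python scripts to look and compute and a tool call to move; the robot and the scene stay as the last step left them, time stands still between calls to the robot, and variables do not carry over. Pictures are saved under pics/ and viewed, about 8 in all and at most 12, crops included, and the job is handed in when it is done.

Besides the shell and the picture viewer there is one more tool, called as name(argument=value, ...) on one line, values as JSON. play_rows: Moves the arm, as the interface text tells. Its arguments: {"type":"object","properties":{"targets":{"type":"array","items":{"type":"array","items":{"type":"array","items":{"type":"number"}}}}},"required":["targets"]}

```bash
mkdir -p pics; ls
cat > h.py <<'E'
import numpy as np, cv2
from cell import r, cams, order
def snap(n,f):
    c=cams.get_calibration(n); im=np.array(cams.camera(n)); cv2.imwrite('pics/'+f,im[:,:,::-1]); return im,c
def ray(c,u,v):
    d=np.linalg.inv(np.array(c['K']))@[u,v,1]; d=np.array([d[0],-d[1],-d[2]])
    d=np.array(c['rotation'])@d; return np.array(c['xyz'],float),d/np.linalg.norm(d)
def plane(c,u,v,z):
    o,d=ray(c,u,v); return o+d*(z-o[2])/d[2]
def two(c1,p1,c2,p2):
    o1,d1=ray(c1,*p1);o2,d2=ray(c2,*p2)
    t=np.linalg.lstsq(np.c_[d1,-d2],o2-o1,rcond=None)[0]
    a,b=o1+t[0]*d1,o2+t[1]*d2; return (a+b)/2,np.linalg.norm(a-b)
def proj(c,P):
    p=np.array(c['rotation']).T@(np.array(P,float)-c['xyz']); q=np.array(c['K'])@[p[0],-p[1],-p[2]]; return q[:2]/q[2]
E
python3 - <<'E'
from h import *
np.set_printoptions(precision=3,suppress=True)
for n in ('scene','side','wrist'):
    im,c=snap(n,n+'0.png'); print(n,c)
s=r.read_state(); print(s, r.tcp_to_tips)
E
```

```text
pics
scene {'K': array([[521.753,   0.   , 328.305],
       [  0.   , 521.753, 242.596],
       [  0.   ,   0.   ,   1.   ]]), 'xyz': array([1295.546,  717.8  ,  794.554]), 'rotation': array([[-0.754, -0.35 ,  0.556],
       [ 0.657, -0.397,  0.641],
       [-0.004,  0.848,  0.529]])}
side {'K': array([[498.232,   0.   , 325.766],
       [  0.   , 498.232, 246.555],
       [  0.   ,   0.   ,   1.   ]]), 'xyz': array([497.334, 725.593, 969.775]), 'rotation': array([[-0.995,  0.073, -0.071],
       [-0.102, -0.712,  0.694],
       [-0.   ,  0.698,  0.716]])}
wrist {'K': array([[373.71 ,   0.   , 325.934],
       [  0.   , 373.71 , 243.18 ],
       [  0.   ,   0.   ,   1.   ]]), 'xyz': array([ 84.939, 648.035, 372.224]), 'rotation': array([[ 0.25 , -0.918, -0.307],
       [ 0.968,  0.236,  0.082],
       [-0.003, -0.318,  0.948]])}
{'clock': 0.15, 'qpos': array([-1.303,  0.322, -0.07 ,  1.451,  0.023,  1.371, -0.057]), 'joint_velocities': array([-0.   , -0.004, -0.001, -0.003,  0.001,  0.   ,  0.001]), 'tau': array([ -0.   , -49.41 ,  -0.383, -31.468,   0.013,   0.008,   0.   ]), 'eef_pos': array([163.123, 628.791, 244.47 ]), 'ee_rot': array([[-0.968,  0.251, -0.   ],
       [ 0.251,  0.968, -0.001],
       [-0.   , -0.001, -1.   ]]), 'force': array([-0.446, -0.72 , -0.126]), 'wrist_torque': array([ 0.003, -0.003, -0.068]), 'finger_gap': 85.08977698884999} 14.0
```

View pics/scene0.png

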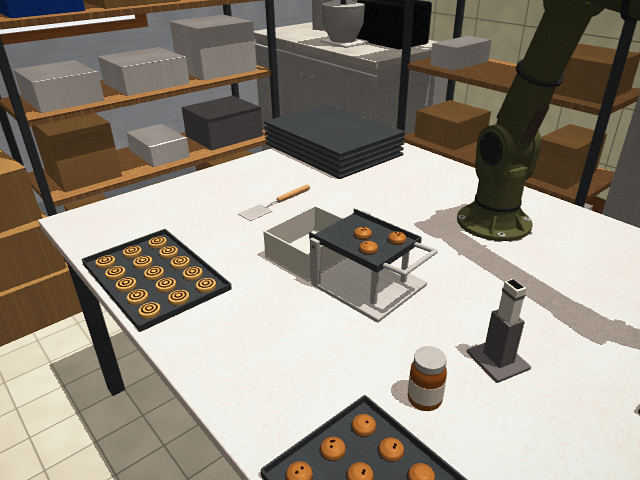

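View pics/side0.png

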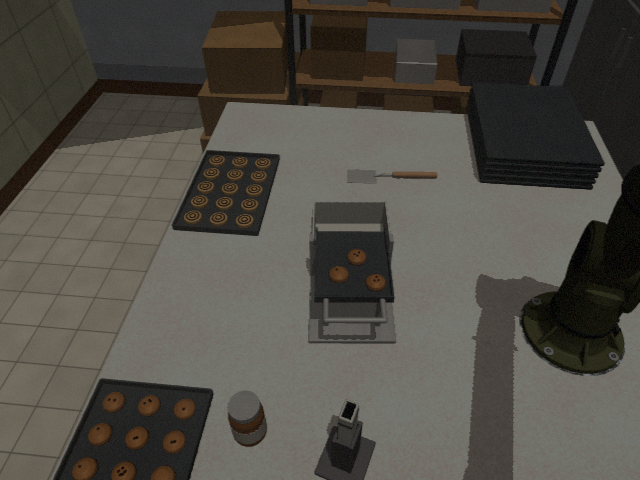

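The scene view shows the tray with three cookies, the tub behind its lip and the bar from about (387,271) to (435,249). The probe top is at about (513,287). In the side view the bar runs from (324,320) to (385,320), and the probe top is at (349,411). I'll zoom in for exact pixels.

Run:
```python
from h import *
a=cv2.imread('pics/scene0.png');b=cv2.imread('pics/side0.png')
f=lambda im,x,y,w,h,W,H:cv2.resize(im[y:y+h,x:x+w],(W,H),interpolation=cv2.INTER_CUBIC)
top=np.hstack([f(a,300,200,140,125,400,357),f(b,290,230,140,125,400,357)])
bot=np.hstack([f(a,460,270,90,54,400,240),f(b,300,395,90,54,400,240)])
cv2.imwrite('pics/z0.png',cv2.convertScaleAbs(np.vstack([top,bot]),alpha=1.3))
np.set_printoptions(precision=1,suppress=True)
c1=cams.get_calibration('scene');c2=cams.get_calibration('side')
for n,p,q in [('barL',(387,271),(324,320)),('barR',(435,249),(385,320)),('probe',(513,286),(349,410))]:
    print(n,two(c1,p,c2,q))
```

```text
barL (array([567.5,  92.1, 113.4]), np.float64(28.838010720242302))
barR (array([439.1, 110.9, 137.1]), np.float64(5.1137998845127))
probe (array([498.3, 341.1, 190.3]), np.float64(1.0979210367100811))
```

View pics/z0.png

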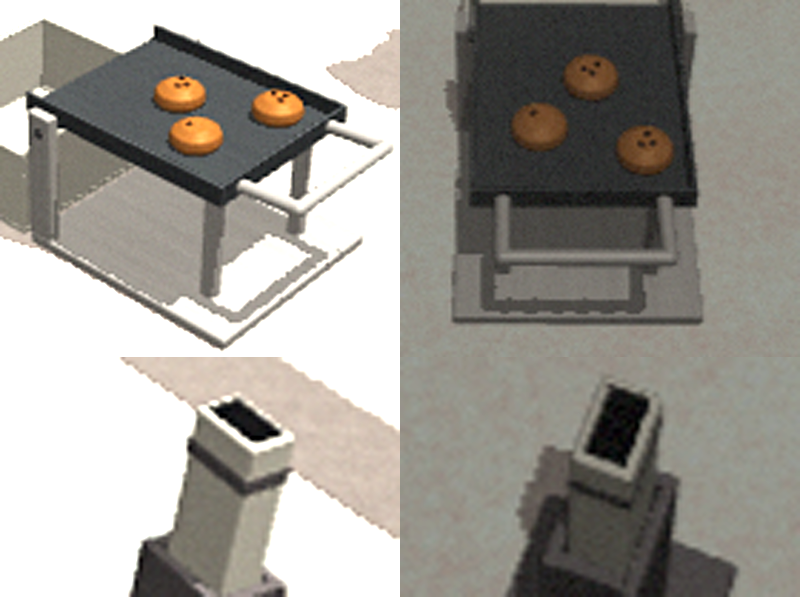

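The bar's corner pixels and the probe's top face are clear in both views. The bar corners are scene (405,273.5)/(435.8,251.8) and side (326.1,320.3)/(385.2,320.3).

Run:
```python
from h import *
np.set_printoptions(precision=2,suppress=True)
c1=cams.get_calibration('scene');c2=cams.get_calibration('side')
A,B=[two(c1,p,c2,q) for p,q in [((405,273.5),(326.1,320.3)),((435.8,251.8),(385.2,320.3))]]
print('bar',A,B,'len',np.linalg.norm(A[0]-B[0]),'mid',(A[0]+B[0])/2)
# alternative at z=137
for c,ps in((c1,((405,273.5),(435.8,251.8))),(c2,((326.1,320.3),(385.2,320.3)))):
    P,Q=[plane(c,*p,137) for p in ps];print('bar@137',P,Q,np.linalg.norm(P-Q),(P+Q)/2)
s=np.array([(603,379),(661,393),(637,470),(575,458)],float);s=np.c_[300+(s[:,0]-400)/4.444,395+(s[:,1]-357)/4.444]
t=np.array([(255,453),(196,407),(232,393),(295,434)],float);t=np.c_[460+t[:,0]/4.444,270+(t[:,1]-357)/4.444]
print('probe ctr',two(c1,t.mean(0),c2,s.mean(0)))
for c,ps in((c1,t),(c2,s)):
    P=np.array([plane(c,*p,200)[:2] for p in ps]);print(P,P.mean(0))
    for i in range(4):
        d=P[(i+1)%4]-P[i];print(np.linalg.norm(d),np.degrees(np.arctan2(d[1],d[0])))
# jar, spatula
print('jar',two(c1,(430,358),c2,(244,403)),'TCP px',proj(c1,r.read_state()['eef_pos']))
```

```text
bar (array([558.7 , 123.54, 132.49]), np.float64(0.31264952413327507)) (array([438.01, 110.89, 131.47]), np.float64(0.4422669347214873)) len 121.35519893455321 mid [498.35 117.21 131.98]
bar@137 [563.64 127.38 137.  ] [445.3  116.25 137.  ] 118.85380080164894 [504.47 121.82 137.  ]
bar@137 [558.34 126.97 137.  ] [438.42 114.68 137.  ] 120.5535689494338 [498.38 120.83 137.  ]
probe ctr (array([497.84, 344.04, 195.14]), np.float64(0.9413625676297804))
[[520.19 361.6 ]
 [510.34 326.81]
 [489.62 331.32]
 [495.7  365.49]] [503.96 346.31]
36.15911098712398 -105.80592828437884
21.208427767015504 167.70615316016227
34.70489264571538 79.9048383799396
24.795176770031507 -9.029612199034082
[[505.   329.43]
 [483.14 332.81]
 [490.11 363.5 ]
 [512.83 361.26]] [497.77 346.75]
22.119274220405636 171.21874542576688
31.475152868926813 77.20089368083369
22.831955133087853 -5.633848600690537
32.778469910157604 -103.8282586730009
jar (array([693.25, 306.82, 103.63]), np.float64(2.9506268780633804)) TCP px [753.96 261.19]
```

Estimates: bar middle about (498,121,137), with the hinge's x axis at +5.9°, so the ring should be near (546,0). The probe is at about (498,346) with its x axis near −11°. The bar length of 120 mm fits. I'll move above the bar with the jaws half open.

play_rows(targets=[[[0,0,0,0,-20,40,0],[0,0,0.04,30,-60,80,0],[0,0,0.08,60,-105,90,0],[0,0,0.12,90,-150,90,0],[0,0,0.16,120,-195,90,0],[0,0,0.2,150,-240,90,0],[0,0,0.24,180,-285,90,0],[0,0,0.28,210,-330,90,0],[0,0,0.32,240,-375,90,0],[0,0,0.356,270,-420,90,0]]])

```text
clock: 1.4
eef_pos: [433.8, 207.1, 334.4]
ee_rot: [[-0.995, -0.103, 0.0], [-0.103, 0.995, -0.001], [-0.0, -0.001, -1.0]]
force: [0.4, 0.1, 0.1]
finger_gap: 42.8
```

play_rows(targets=[[[0,0,0,30,-45,0,0],[0,0,0,60,-80,0,0],[0,0,0,65,-88,0,0],[0,0,0,65,-88,0,0]]])

```text
clock: 1.9
eef_pos: [498.5, 119.1, 334.1]
ee_rot: [[-0.995, -0.103, -0.001], [-0.103, 0.995, -0.001], [0.001, -0.001, -1.0]]
force: [-0.8, 0.6, 0.3]
finger_gap: 42.3
```

Run:
```python
from h import *
np.set_printoptions(precision=3,suppress=True)
s=r.read_state(); print(s['clock'],s['eef_pos'],s['ee_rot'],s['qpos'],s['finger_gap'])
im,c=snap('wrist','w1.png'); print(c)
```

```text
1.9 [498.531 119.144 334.077] [[-0.995 -0.103 -0.001]
 [-0.103  0.995 -0.001]
 [ 0.001 -0.001 -1.   ]] [-0.743 -0.015  0.453  1.657  0.008  1.499  1.383] 42.284358291450474
{'K': array([[373.71 ,   0.   , 325.934],
       [  0.   , 373.71 , 243.18 ],
       [  0.   ,   0.   ,   1.   ]]), 'xyz': array([418.184, 109.525, 462.045]), 'rotation': array([[-0.104, -0.943, -0.315],
       [ 0.995, -0.099, -0.031],
       [-0.002, -0.317,  0.949]])}
```

View pics/w1.png

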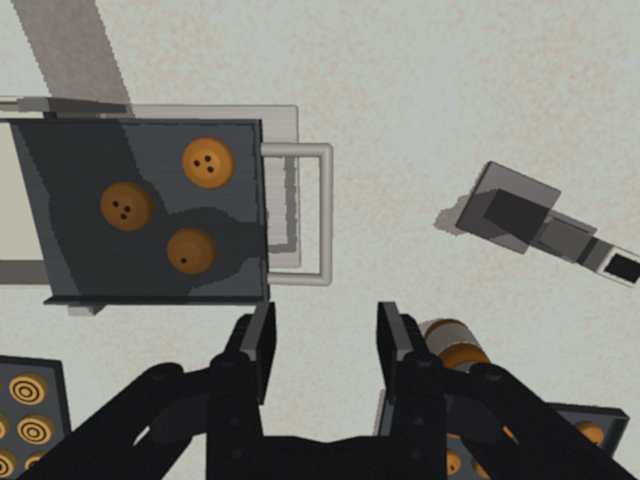

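The wrist view shows the bar upright in the image at u≈326, v from 149 to 279. The probe top is at (625,264). I'll check this against the earlier estimate.

Run:
```python
from h import *
np.set_printoptions(precision=2,suppress=True)
w=cams.get_calibration('wrist');c1=cams.get_calibration('scene');c2=cams.get_calibration('side')
im=cv2.cvtColor(cv2.imread('pics/w1.png'),cv2.COLOR_BGR2GRAY)
for v in (190,210,240): print(v,im[v,312:342])
print(im[140:160,300],im[270:292,300])
A=plane(w,326,149,137);B=plane(w,326,279,137);print(A,B,np.linalg.norm(A-B),(A+B)/2, np.degrees(np.arctan2((B-A)[1],(B-A)[0])))
for p,q,s in (((326,149),(435.8,251.8),(385.2,320.3)),((326,279),(405,273.5),(326.1,320.3))):
    print(two(w,p,c2,s),two(w,p,c1,q))
print('probe',two(w,(625,264),c2,(349.2,410.5)),two(w,(625,264),c1,(515.0,283)))
```

```text
190 [187 188 187 188 189 189 183 145 107 114 131 143 151 162 167 165 159 150
 142 130 139 168 185 185 180 180 183 186 188 188]
210 [187 187 185 183 184 187 182 144 106 115 131 143 153 160 163 161 156 150
 140 125 131 161 183 185 184 184 182 181 180 181]
240 [181 184 187 189 187 190 184 144 106 114 132 144 153 159 161 158 153 147
 135 131 161 184 187 185 186 187 185 183 186 184]
[188 185 162 121 122 137 146 150 157 163 162 156 150 143 129 114 115 148
 178 186] [190 186 160 111 100 118 130 141 154 164 164 158 149 140 135 154 179 185
 185 187 187 188]
[442.18 112.55 137.  ] [561.26 125.21 137.  ] 119.74992709345912 [501.72 118.88 137.  ] 6.066764470660407
(array([440.29, 112.96, 135.34]), np.float64(4.089734313210563)) (array([442.02, 113.12, 134.2 ]), np.float64(1.3190914736537787))
(array([559.73, 125.83, 136.87]), np.float64(3.171142342437703)) (array([561.83, 125.54, 135.29]), np.float64(0.6104053249733374))
probe (array([497.9 , 346.38, 198.1 ]), np.float64(0.013678250944219948)) (array([497.94, 343.92, 199.63]), np.float64(2.0971522256111625))
```

The bar is at (500.5,119.5,136), right below the tool. I'll descend and close.

play_rows(targets=[[[0,0,0,2,0,-50,0],[0,0,0,2,0,-100,0],[0,0,0,2,0,-150,0],[0,0,0,2,0,-185,0],[0,0,0,2,0,-201,0],[0,0,0,2,0,-201,0],[0,0,0,2,0,-201,-1],[0,0,0,2,0,-201,-1],[0,0,0,2,0,-201,-1],[0,0,0,2,0,-201,-1]]])

```text
clock: 3.2
eef_pos: [501.4, 119.0, 134.9]
ee_rot: [[-0.995, -0.103, 0.002], [-0.103, 0.995, -0.001], [-0.002, -0.001, -1.0]]
force: [-0.9, -4.6, 6.2]
finger_gap: 9.7
```

play_rows(targets=[[[0,0,0,0,-2.4,24,-1],[0,0,0,0.8,-7,47,-1],[0,0,0,1.5,-14,70,-1],[0,0,0,2.5,-23.5,92.5,-1],[0,0,0,3.7,-35,113.5,-1],[0,0,0,4.4,-41.5,124,-1],[0,0,0,5.1,-48.5,133.5,-1],[0,0,0,5.9,-56,143,-1],[0,0,0,6.7,-64,152,-1],[0,0,0,7.6,-72.5,160.5,-1]]])

```text
clock: 4.45
eef_pos: [508.3, 49.7, 296.2]
ee_rot: [[-0.994, -0.107, 0.001], [-0.107, 0.994, 0.004], [-0.001, 0.004, -1.0]]
force: [-5.3, 7.6, 1.6]
finger_gap: 9.9
```

play_rows(targets=[[[0,0,0,1,-8.5,8,-1],[0,0,0,1.6,-15,13.5,-1],[0,0,0,2,-20,18,-1],[0,0,0,2,-20,18,-1],[0,0,0,2,-20,18,-1],[0,0,0,2,-20,18,-1],[0,0,0,2,-20,18,-1],[0,0,0,2,-20,18,-1]]])

```text
clock: 5.45
eef_pos: [510.2, 30.4, 314.2]
ee_rot: [[-0.994, -0.107, 0.001], [-0.107, 0.994, 0.004], [-0.001, 0.004, -1.0]]
force: [-1.7, 4.8, 1.2]
finger_gap: 9.9
```

Run:
```python
from h import *
a,_=snap('scene','s2.png');b,_=snap('side','d2.png')
f=lambda im,x,y,w,h:cv2.resize(im[y:y+h,x:x+w],(400,400))
cv2.imwrite('pics/z2.png',cv2.convertScaleAbs(np.hstack([f(a,240,140,220,220),f(b,260,150,200,200)])[:,:,::-1],alpha=1.2))
```

```text
(no output)
```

View pics/z2.png

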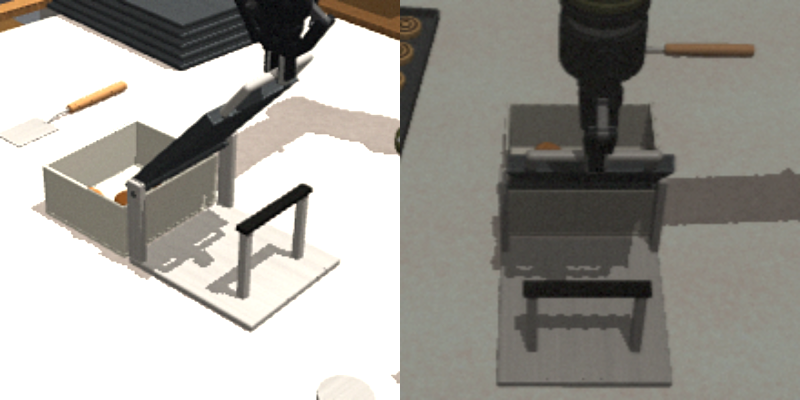

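The tray is tipped about 0.87 rad and cookies are visible in the tub. I'll lower along the same arc.

play_rows(targets=[[[0,0,0,0,0,0,-1],[0,0,0,0,0,0,-1],[0,0,0,-1.2,10,-10.5,-1],[0,0,0,-2.8,26,-27.5,-1],[0,0,0,-4.3,41,-46,-1],[0,0,0,-5.6,54,-65.5,-1],[0,0,0,-6.8,65.5,-86.5,-1],[0,0,0,-7.7,75,-109,-1],[0,0,0,-8.4,82,-132,-1],[0,0,0,-8.8,86.5,-155,-1]]])

```text
clock: 6.8
eef_pos: [501.7, 116.7, 158.6]
ee_rot: [[-0.994, -0.108, 0.001], [-0.108, 0.994, 0.003], [-0.002, 0.003, -1.0]]
force: [-1.4, 0.5, -0.3]
finger_gap: 9.7
```

play_rows(targets=[[[0,0,0,0,1.5,-15,-1],[0,0,0,0,2,-24,-1],[0,0,0,0,2,-26,-1],[0,0,0,0,2,-26,-1],[0,0,0,0,2,-26,0],[0,0,0,0,2,-26,0],[0,0,0,0,2,-26,0],[0,0,0,0,2,-26,0]]])

```text
clock: 7.8
eef_pos: [501.8, 118.3, 132.4]
ee_rot: [[-0.994, -0.108, 0.002], [-0.108, 0.994, 0.002], [-0.002, 0.002, -1.0]]
force: [0.5, -0.2, 0.2]
finger_gap: 42.2
```

play_rows(targets=[[[0,0,0,0,0,30,0],[0,0,0,0,0,90,0],[0,0,0,0,0,150,0],[0,0,0,0,-40,200,0],[0,0,0,0,-100,215,0],[0,0,0,0,-150,215,0],[0,0,0,0,-160,215,0],[0,0,0,0,-160,215,0]]])

```text
clock: 8.8
eef_pos: [501.7, -41.8, 347.3]
ee_rot: [[-0.994, -0.107, 0.001], [-0.107, 0.994, 0.003], [-0.002, 0.003, -1.0]]
force: [-0.3, 0.6, 0.2]
finger_gap: 42.7
```

Run:
```python
from h import *
np.set_printoptions(precision=3,suppress=True)
im,c=snap('wrist','w3.png'); import pickle;pickle.dump(c,open('w3.pkl','wb')); print(c['xyz'],r.read_state()['eef_pos'])
```

```text
[421.186 -52.283 475.037] [501.814 -40.412 347.079]
```

View pics/w3.png

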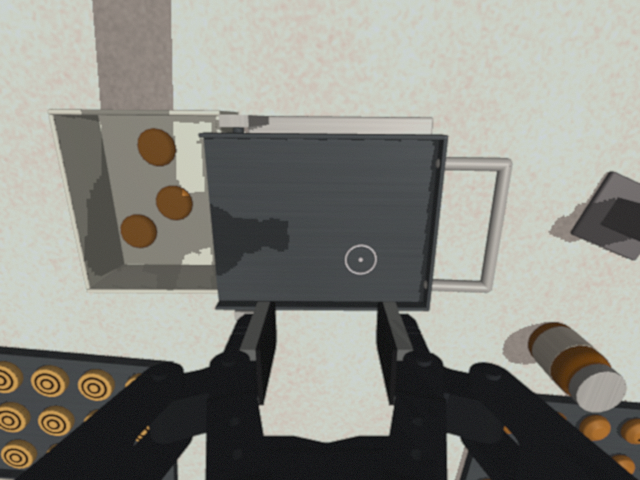

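All three cookies are in the tub, the tray is level, and the ring is at (361,259.5) with its dot visible. I'll locate it and triangulate with the side view.

Run:
```python
from h import *
import pickle
np.set_printoptions(precision=2,suppress=True)
w=pickle.load(open('w3.pkl','rb'))
def ring(im,x0,y0,x1,y1,t):
    g=cv2.cvtColor(im,cv2.COLOR_RGB2GRAY)[y0:y1,x0:x1].astype(int)
    m=((g-np.median(g))>t).astype(np.uint8); n,l,s,ce=cv2.connectedComponentsWithStats(m,connectivity=8)
    return [(s[i][:5].tolist(),(s[i][0]+s[i][2]/2-.5+x0,s[i][1]+s[i][3]/2-.5+y0)) for i in range(1,n) if s[i][4]>2]
a=cv2.imread('pics/w3.png')[:,:,::-1].copy()
R=ring(a,340,240,382,280,30);print(R)
for x in R: print(plane(w,*x[1],129))
P=plane(w,361,259.5,129)
for n in('scene','side'):
    im,c=snap(n,n+'3.png'); u,v=proj(c,P);print(n,u,v)
    R=ring(im,int(u)-14,int(v)-14,int(u)+15,int(v)+15,20)
    for x in R: print(x,plane(c,*x[1],129),two(w,(361,259.5),c,x[1]))
```

```text
[([4, 4, 33, 31, 260], (np.float64(360.0), np.float64(259.0))), ([18, 17, 5, 5, 20], (np.float64(360.0), np.float64(259.0)))]
[549.64  -3.88 129.  ]
[549.64  -3.88 129.  ]
scene 367.09631367529767 250.00929123650113
([7, 11, 15, 7, 37], (np.float64(367.0), np.float64(250.0))) [550.2  -3.  129. ] (array([550.14,  -2.91, 128.99]), np.float64(0.2261584277722839))
([13, 14, 3, 1, 3], (np.float64(367.0), np.float64(250.0))) [550.2  -3.  129. ] (array([550.14,  -2.91, 128.99]), np.float64(0.2261584277722839))
([0, 25, 7, 4, 16], (np.float64(356.0), np.float64(262.5))) [605.82  17.83 129.  ] (array([568.56,  -5.81,  97.96]), np.float64(20.131655184855315))
side 335.70737685995925 275.3135759184158
([9, 10, 15, 11, 39], (np.float64(337.0), np.float64(276.0))) [547.02  -1.1  129.  ] (array([548.56,  -2.37, 128.56]), np.float64(3.261469810963331))
([15, 14, 2, 2, 4], (np.float64(336.5), np.float64(275.5))) [548.25  -2.46 129.  ] (array([549.05,  -2.66, 129.31]), np.float64(1.7509604887431882))
```

The ring is at (549,−2.8,129), and all views agree within 2 mm. Next I go above the probe, turning the tool −107°.

play_rows(targets=[[[0,0,-0.17,0,20,0,0.2],[0,0,-0.35,0,60,0,0.2],[0,0,-0.53,0,105,0,0.2],[0,0,-0.71,0,150,0,0.2],[0,0,-0.89,0,195,0,0.2],[0,0,-1.07,0,240,0,0.2],[0,0,-1.25,0,285,0,0.2],[0,0,-1.43,0,330,0,0.2],[0,0,-1.61,-2,370,0,0.2],[0,0,-1.78,-4,387,0,0.2]]])

```text
clock: 10.2
eef_pos: [495.4, 352.4, 345.5]
ee_rot: [[0.096, 0.995, -0.0], [0.995, -0.096, -0.002], [-0.002, 0.0, -1.0]]
force: [-0.6, 0.0, 0.3]
finger_gap: 51.3
```

play_rows(targets=[[[0,0,-0.05,0,0,0,0.2],[0,0,-0.09,0,0,0,0.2],[0,0,-0.09,0,0,0,0.2],[0,0,-0.09,0,0,0,0.2]]])

```text
clock: 10.7
eef_pos: [494.9, 353.2, 345.2]
ee_rot: [[0.183, 0.983, -0.001], [0.983, -0.183, -0.002], [-0.002, -0.0, -1.0]]
force: [-0.0, -0.4, 0.3]
finger_gap: 51.3
```

Run:
```python
from h import *
np.set_printoptions(precision=3,suppress=True)
im,c=snap('wrist','w4.png'); import pickle;pickle.dump(c,open('w4.pkl','wb')); print(c['xyz'],r.read_state()['eef_pos'],r.read_state()['qpos'])
u,v=[int(x) for x in proj(c,(498,345,200))];print(u,v)
x0,y0=max(0,u-100),max(0,v-75);print(x0,y0)
cv2.imwrite('pics/w4c.png',cv2.resize(im[y0:y0+150,x0:x0+200,::-1],(800,600),interpolation=cv2.INTER_CUBIC))
```

```text
[510.728 432.214 472.976] [495.063 352.862 345.303] [-0.945  0.206  0.339  1.409 -0.067  1.539 -0.795]
330 238
230 163
```

View pics/w4c.png

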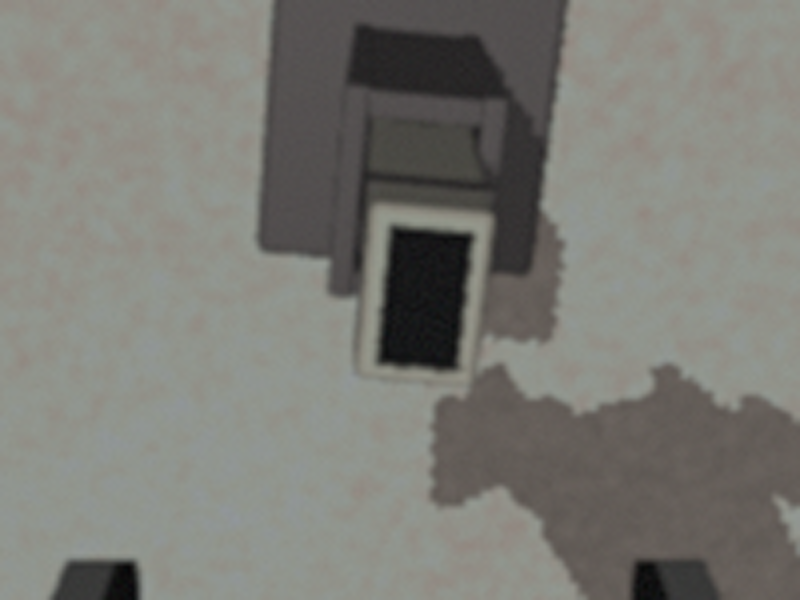

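The crop shows the probe's top face from above, with corners at (372,203), (495,208), (474,386) and (356,378) at 4× from offset (230,163). I'll compute its centre and yaw.

Run:
```python
from h import *
import pickle
np.set_printoptions(precision=2,suppress=True)
w=pickle.load(open('w4.pkl','rb'));c1=cams.get_calibration('scene');c2=cams.get_calibration('side')
q=np.array([(372,203),(495,208),(474,386),(356,378)])/4+[230,163]-.4
for z in(198,200):
    P=np.array([plane(w,*p,z)[:2] for p in q]);print(P,P.mean(0))
for i in range(4):
    d=P[(i+1)%4]-P[i];print(np.linalg.norm(d),np.degrees(np.arctan2(d[1],d[0])))
m=q.mean(0);print(two(w,m,c2,(349.2,410.5)),two(w,m,c1,(515,283)))
s=r.read_state();print(np.degrees(np.arctan2(s['ee_rot'][1,1],s['ee_rot'][0,1])),s['eef_pos'])
# inner black rectangle
g=cv2.cvtColor(cv2.imread('pics/w4.png'),cv2.COLOR_BGR2GRAY)[215:260,318:352];mk=(g<45).astype(np.uint8)
n,l,st,ce=cv2.connectedComponentsWithStats(mk);i=1+np.argmax(st[1:,4]);rc=cv2.minAreaRect(np.argwhere(l==i)[:,::-1].astype(np.float32));b=cv2.boxPoints(rc)+[318,215];print(st[i])
B=np.array([plane(w,*p,200)[:2] for p in b]);print(B.mean(0))
for i in range(4):
    d=B[(i+1)%4]-B[i];print(np.linalg.norm(d),np.degrees(np.arctan2(d[1],d[0])))
```

```text
[[495.55 364.76]
 [518.26 359.56]
 [508.44 324.68]
 [485.9  330.58]] [502.04 344.89]
[[495.66 365.25]
 [518.21 360.08]
 [508.46 325.46]
 [486.08 331.31]] [502.1  345.53]
23.128352124671817 -12.903003653503864
35.966956306769916 -105.72446767494434
23.126589434482238 165.3451582399367
35.26020829469446 74.2393864426444
(array([499.84, 341.33, 186.95]), np.float64(3.9445642831866348)) (array([502.4 , 345.76, 201.96]), np.float64(1.4362362285750006))
-10.607078703661399 [495.06 352.86 345.3 ]
[  7   5  23  35 622]
[502.03 344.67]
26.440296745138276 73.45657666427027
14.378289321659155 -17.06108338358188
26.49785365811915 -105.61432058713159
14.808513140865713 162.74472957773577
```

play_rows(targets=[[[0,0,-0.077,6.5,-8,-20,0.2],[0,0,-0.077,6.5,-8,-60,0.2],[0,0,-0.077,6.5,-8,-100,0.2],[0,0,-0.077,6.5,-8,-140,0.2],[0,0,-0.077,6.5,-8,-175,0.2],[0,0,-0.077,6.5,-8,-190,0.2],[0,0,-0.077,6.5,-8,-190,0.2]]])

```text
clock: 11.62
eef_pos: [501.3, 344.7, 154.9]
ee_rot: [[0.259, 0.966, -0.002], [0.966, -0.259, -0.002], [-0.003, -0.001, -1.0]]
force: [-0.6, 1.0, 0.5]
finger_gap: 51.0
```

Run:
```python
from h import *
np.set_printoptions(precision=3,suppress=True)
s=r.read_state();print(s['eef_pos'],s['force'],s['finger_gap'])
im,c=snap('wrist','w5.png');b,_=snap('side','d5.png')
cv2.imwrite('pics/z5.png',cv2.convertScaleAbs(np.hstack([cv2.resize(im[200:480,190:460],(400,415)),cv2.resize(b[340:480,270:405],(400,415))])[:,:,::-1],alpha=1.4))
```

```text
[501.282 344.706 154.866] [-0.622  0.98   0.518] 51.04401676268324
```

View pics/z5.png

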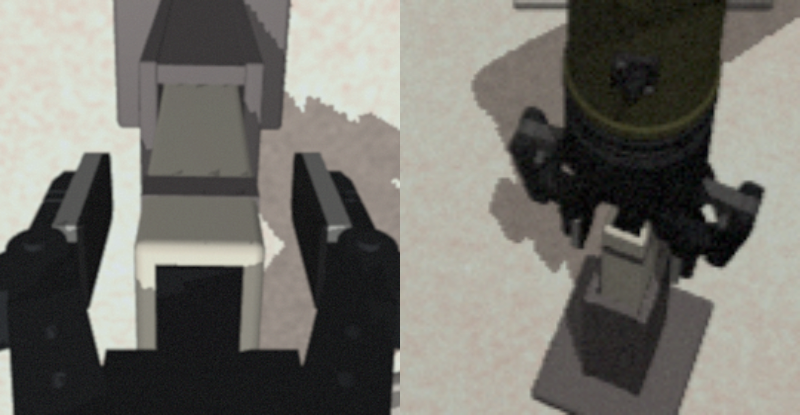

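The probe sits centred between the pads and aligned with them. I'll close and lift straight up.

play_rows(targets=[[[0,0,0,0,0,0,-1],[0,0,0,0,0,0,-1],[0,0,0,0,0,0,-1],[0,0,0,0,0,0,-1],[0,0,0,0,0,0,-1]]])

```text
clock: 12.35
eef_pos: [502.9, 346.3, 158.6]
ee_rot: [[0.259, 0.966, 0.003], [0.966, -0.259, 0.002], [0.003, 0.002, -1.0]]
force: [-1.0, 0.5, 7.4]
finger_gap: 23.4
```

play_rows(targets=[[[0,0,0,0,0,15,-1],[0,0,0,0,0,40,-1],[0,0,0,0,0,70,-1],[0,0,0,0,0,100,-1],[0,0,0,0,0,130,-1],[0,0,0,0,0,150,-1],[0,0,0,0,0,150,-1]]])

```text
clock: 13.22
eef_pos: [503.8, 346.5, 310.9]
ee_rot: [[0.259, 0.966, 0.006], [0.966, -0.259, 0.004], [0.006, 0.005, -1.0]]
force: [-0.5, 0.5, -1.0]
finger_gap: 23.3
```

play_rows(targets=[[[0,0,0,1,-10,10,-1],[0,0,0,5,-40,20,-1],[0,0,0,10,-82,20,-1],[0,0,0,16,-125,20,-1],[0,0,0,22,-170,20,-1],[0,0,0,28,-215,20,-1],[0,0,0,34,-260,20,-1],[0,0,0,39,-305,20,-1],[0,0,0,43,-335,15,-1],[0,0,0,45,-349,5,-1]]])

```text
clock: 14.48
eef_pos: [548.5, -5.5, 315.8]
ee_rot: [[0.263, 0.965, 0.006], [0.965, -0.263, 0.004], [0.006, 0.005, -1.0]]
force: [0.5, 0.2, -1.6]
finger_gap: 23.6
```

play_rows(targets=[[[0,0,0,0,0,-15,-1],[0,0,0,0,0,-25,-1],[0,0,0,0,0,-25,-1],[0,0,0,0,0,-25,-1]]])

```text
clock: 14.98
eef_pos: [548.7, -4.5, 290.9]
ee_rot: [[0.261, 0.965, 0.006], [0.965, -0.261, 0.004], [0.006, 0.005, -1.0]]
force: [-0.3, -0.1, -0.7]
finger_gap: 23.6
```

Run:
```python
from h import *
np.set_printoptions(precision=3,suppress=True)
s=r.read_state();T=s['eef_pos'];print(s['clock'],T,s['ee_rot'],s['force'],s['finger_gap'])
out=[]
for n in('scene','side','wrist'):
    im,c=snap(n,n+'6.png')
    tip=T+s['ee_rot']@[0,0,143.6];print(n,proj(c,tip),proj(c,T),proj(c,(549,-2.8,129)))
    u,v=[int(x) for x in proj(c,tip)]; w=60 if n!='wrist' else 110
    x0=min(max(0,u-w),640-2*w);y0=min(max(0,v-w),480-2*w);print('crop',x0,y0,400/(2*w))
    if n!='wrist' : out.append(cv2.resize(im[y0:y0+2*w,x0:x0+2*w],(400,400),interpolation=cv2.INTER_CUBIC))
cv2.imwrite('pics/z6.png',cv2.convertScaleAbs(np.hstack(out)[:,:,::-1],alpha=1.2))
```

```text
14.975 [548.733  -4.498 290.929] [[ 0.261  0.965  0.006]
 [ 0.965 -0.261  0.004]
 [ 0.006  0.005 -1.   ]] [-0.312 -0.105 -0.749] 23.602224465424587
scene [367.175 243.168] [369.618 187.42 ] [367.424 249.852]
crop 307 183 3.3333333333333335
side [336.048 269.505] [337.577 221.579] [336.18  275.358]
crop 276 209 3.3333333333333335
wrist [323.845 229.177] [322.202 332.274] [322.682 221.802]
crop 213 119 1.8181818181818181
```

View pics/z6.png

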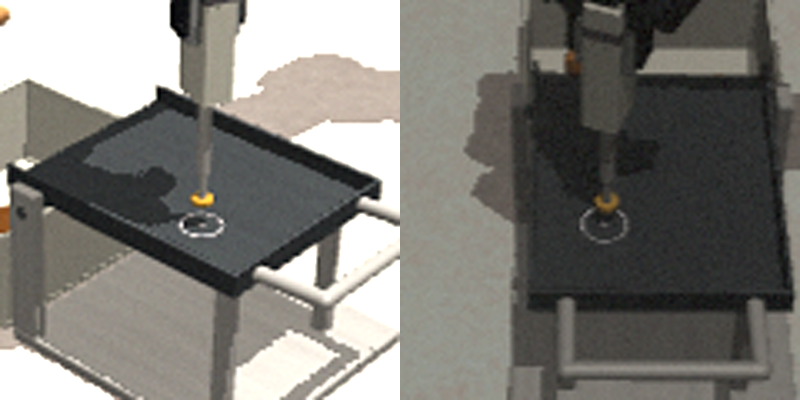

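The brass tip sits above the ring, aligned within about 1 px (roughly 2 mm) in both views, and about 18–20 mm high. I'll descend gently and watch the force.

play_rows(targets=[[[0,0,0,0,1,-6,-1],[0,0,0,0,1,-12,-1],[0,0,0,0,1,-15,-1],[0,0,0,0,1,-18,-1],[0,0,0,0,1,-20,-1],[0,0,0,0,1,-21,-1],[0,0,0,0,1,-21,-1],[0,0,0,0,1,-21,-1]]])

```text
clock: 16.12
eef_pos: [548.8, -4.2, 270.5]
ee_rot: [[0.262, 0.965, 0.007], [0.965, -0.262, 0.004], [0.006, 0.006, -1.0]]
force: [-1.2, -0.4, -0.2]
finger_gap: 23.3
```

play_rows(targets=[[[0,0,0,0,0,-1,-1],[0,0,0,0,0,-2.5,-1],[0,0,0,0,0,-4,-1],[0,0,0,0,0,-4,-1],[0,0,0,0,0,-4,-1]]])

```text
clock: 16.75
eef_pos: [548.9, -4.2, 266.6]
ee_rot: [[0.262, 0.965, 0.007], [0.965, -0.262, 0.004], [0.006, 0.006, -1.0]]
force: [-2.2, -0.3, 1.8]
finger_gap: 23.4
```

Run:
```python
from h import *
np.set_printoptions(precision=3,suppress=True)
f=[]
for i in range(6):
    cams.camera('side'); s=r.read_state(); f.append(s['force'])
print(np.mean(f,0),np.std(f,0),s['eef_pos'])
```

```text
[-1.449 -0.359  1.892] [0.277 0.245 0.545] [548.845  -4.159 266.496]
```

The net contact is about 1.9 + 1.3 N (probe weight) ≈ 3.2 N, which is half travel and matches the height. One last visual check follows.

Run:
```python
from h import *
out=[]
for n,x0,y0 in(('scene',327,195),('side',296,225),):
    im,c=snap(n,n+'7.png'); out.append(cv2.resize(im[y0:y0+80,x0:x0+80],(400,400),interpolation=cv2.INTER_CUBIC))
cv2.imwrite('pics/z7.png',cv2.convertScaleAbs(np.hstack(out)[:,:,::-1],alpha=1.3))
```

```text
(no output)
```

View pics/z7.png

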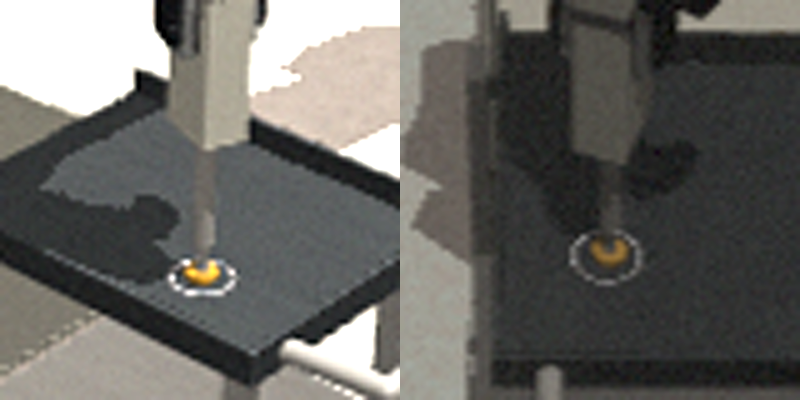

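The brass tip sits in the middle of the ring in both views. I'll hand in.

```bash
python3 -c "
from cell import r,order
s=r.read_state();print(s['clock'],s['force'],s['finger_gap']);print(order.finish_job())"
```

```text
17.15 [-0.962691    0.02399668  1.06870061] 23.454607502244205
the job is handed in; nothing more can be done
None
```

I tipped the tray to about 0.87 rad, saw all three cookies in the tub, and lowered the tray flat again. Then I took the probe out of its holder, held it upright on the ring, and handed the job in at 17.2 s.

- **Position:** in the scene and side views the brass tip sits inside the ring, within about 3 mm of its centre. The tool is about 0.01 rad from vertical. The jar and spatula were never approached, but I took no final picture to confirm them.
- **Force:** averaged over six readings, the wrist felt 1.9 N up. Adding the probe's weight of about 1.3 N, the contact is about 3.2 N, which is half travel. The tool height agrees, at about 6 mm pushed in.
- **Disagreements:** the last single force reading was lower, 1.1 N or about 2.4 N of contact. That is still inside the limits, and the readings scatter by about 0.5 N. The side camera placed the bar and the probe 3 to 5 mm off the other two, so I relied mainly on the wrist and scene cameras. The fingers read 9.7 mm on the 12 mm bar, but the grip held.

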